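# Set the microscope lamp's filter lever to the third click

### The arm

A 6-joint arm with a two-finger parallel gripper is mounted at the origin on the work surface. World frame = base frame: x ahead of the robot, y to its left, z up, the work surface at z = 0. Lengths are in m, angles in rad, forces in N, time in s.
With the tool pointing down it reaches from about 0.25 to 0.725 m from the base axis. Payload 4 kg.
Tool frame: the origin (TCP) lies on the centre line of the jaws, within the pads' length; the fingertips stand 17 mm ahead of it and the grasp point (between the pads) lies 2 mm behind it; z points along the fingers, x is the direction in which the jaws open and shut, and the axes are right-handed (so a half turn about z gives the same grasp; the last joint's range is limited). The gripper opens to 85 mm and grips with 20 to 120 N. Pads are 22 mm wide; open, the fingers measure 114 mm over their backs; the gripper's body (76 mm by 85 mm) begins 54 mm behind the grasp point. The pads swing forward as they close: fully open they stand 13 mm farther back than shut.
Start: joints at [1.183, 0.241, 0.005, 1.335, 0, 1.571], TCP at [0.189, 0.463, 0.248] pointing down, gripper open.
Joint ranges: [-2.72, 2.72], [-1.05, 1.87], [-1.09, 1.28], [-1.99, 2.15], [-1.42, 1.44], [-3.14, 3.14]. Speed limits (rad/s): [2.79, 2.79, 3.14, 3.14, 3.14, 3.14].

### API

Orientations are given as a unit quaternion [x, y, z, w].
In Python, from workcell import bot gives the robot as it stands.
- The arm moves only by the tool jog_arm, never from a script. Its arguments are lists of equal length, an entry for each row: "jaw": the closure, from 0 (fully open) to 1 (shut); "linear": the shift along the tool's x, y, z in m, a list of three; "delta_rot": the turn, a rotation vector about the tool's x, y, z in degrees, a list of three. A call has exactly 8 rows; each row is the pose to reach, as a shift and turn from the pose commanded when the call began, along the tool's axes at that moment; what a row does not reach only later rows make up. A row lasts 1/12 s, in which the tool goes at most 41.7 mm and 7.16 degrees, less where a joint would pass 70% of its speed; a pose out of reach is approached as far as the arm can. A call with a gripper value outside its range is refused whole. The fingers move at their own pace and stop on an object; the grip force is fixed at half the most. Time passes only in rows, so rows that repeat a pose let the fingers close, or fill a call up. It gives the time, the measured TCP pose, the force and the opening at its end, in the units of the state.
- bot.get_obs(): the state, without advancing time (a new reading comes with each control period).
- bot.camera(name): name is "side" or "top" or "wrist"; returns (picture, depth): 400x640x3 uint8, red, green, blue; 400x640 float32, m along the optical axis (not along the pixel's ray), 0 where there is no reading.
- bot.calibration(name): a dict with "fovy" (degrees; the focal length in pixels is half the picture's height over the tangent of half this angle, whatever the lens; pixels are square), "cx", "cy" (the principal point, pixels), "origin" and "orientation" of the camera in the world. Camera axes: x right, y down, z forward; pixel columns grow to the right and rows downward; lengths in m; the calibration is good to about 2 mm. A picture is of the moment at which its call begins: read the wrist's pose just before it. calibration takes no time and is no camera call; for the wrist camera it gives the pose at the moment of the call.
- bot.job_done(): hands the job in, once; it reports no verdict.
The state is a dict: "clock": time; "joint_pos": joint angles; "joint_vel": joint speeds; "tau": joint torques, N m; "eef_pos": TCP position; "tool_rot": TCP orientation; "ft_force": force on the tool from outside, world axes, zero at the start; "ft_torque": the same for the moment, N m; "grip_width": finger opening in m.
Only numpy, scipy, OpenCV 4.12 (cv2) and the standard library are available. Lean on these libraries where they do the work, as an engineer would, in place of code of your own. Each camera call takes 0.05 s, during which the arm holds its last target.

### The job

Push the black filter lever on top of the microscope lamp unit home against its end stop (the right-hand end, seen from the side with the round light port), pause there for a moment, then push it back out, counting the clicks, and leave it resting in the third click after home. Never run it on into the fourth click, which would flood the sample with light. Only push the lever with the fingertips, do not pinch it, and leave everything else where it stands.

Things in the scene. Friction and masses are not known exactly. Their poses are not given: they have to be found in the camera images.
- unit: Microscope lamp unit, fixed, turned up to 0.5 rad either way. Origin on the bench under the middle of its white filter housing (64 mm along x, 180 mm along y, top at z = 55 mm; foot plate 90 x 200 x 6 mm). The lever slides along the unit's y in a slot on top at x = 0. Grey lamp box, 85 mm tall, behind at x = 75 to 175, y = -60 to 60 mm; a low round light port points to -x, to x = -54 mm
- lever (a joint): Travel of the black filter lever along the unit's +y, m: 0 at the home stop (lever at y = -40 mm in the unit's frame), 0.080 at the far stop. A sprung ball holds it in a notch at home and in clicks at 0.016, 0.032, 0.048 (third), 0.064, 0.080; humps half-way between. About 4 N pushes it over a hump; then it snaps by itself into the next notch, ahead of the finger. Starts in the first, second or third click
- lever_top (a point): Top middle of the lever's upright black grip, 102 mm above the bench. The grip is 26 mm along the unit's x, 16 mm along the slide (unit's y), and spans 64 to 102 mm above the bench. The housing's top beside it is bare: fingertips can come down on either side as low as 60 mm above the bench. A thin steel pointer at its foot points at the index lines
- face_home: Half of the grip on its home side (unit's -y), 26 x 6.4 x 34 mm, axes as the unit's; origin at its centre, 81.5 mm above the bench, 4.7 mm from the grip's middle. Its outer face, 7.9 mm from the grip's middle, is pushed to send the lever out from home. Pressing both halves at once is pinching
- face_far: Half of the grip on the far side (unit's +y), same size, 4.7 mm the other way from the grip's middle; its outer face is pushed to send the lever home
- mark_third (a point): Index line of the third click: the fourth, counting home as the first, of six dark lines 16 mm apart beside the slot on the housing's top, 55 mm above the bench, at x = -23.5, y = 8 mm in the unit's frame. Fixed. The lever's pointer is level with it when set
- reagent_bottle: Bystander, loose: small clear bottle, 54 mm diameter, 105 mm tall; origin at the centre of its underside
- slide_box: Bystander, loose: flat slide box, 86 x 101 x 34 mm; origin at the centre of its underside
- petri_dishes: Bystander, loose: stack of three petri dishes, 90 mm diameter, about 41 mm tall; origin at the centre of its underside
- tape_roll: Bystander, loose: paper tape roll lying flat, 80 mm diameter, 19 mm tall; origin at the centre of its underside
- well_plate: Bystander, loose: multiwell plate, 86 x 128 x 17 mm; origin at the centre of its underside
- mouse: Bystander, loose: computer mouse, 105 x 60 x 32 mm; origin at the centre of its underside
- tip_box: Bystander, loose: pipette tip box, 80 x 115 x 56 mm; origin at the centre of its underside

How it is judged:
On the way, in this order (a step that is already met when the one before it is completed fails the run):
1. the lever is home against its end stop for a moment (within 4 mm) (value of joint lever below 0.004 m), for 0.2 s.
2. the lever stands in the third click (value of joint lever between 0.0445 and 0.0515 m), for 0.3 s.
At the end, for the whole second after the job is handed in: The lever rests in the third click (0.048 m from home, within 3.5 mm), at rest and untouched, after having been home; every bystander is within 20 mm of where it stood (all of step 2 and velocity of joint lever between -0.005 and 0.005 m/s and not (distance of any of reagent_bottle, slide_box, petri_dishes, tape_roll, well_plate, mouse, tip_box from where it was at the start of the episode above 0.02 m)).
It fails at once if the lever runs past the third click into the fourth (value of joint lever above 0.059 m).
It fails at once if the lever is pinched: both halves of its grip are pressed at once (contact force between the fingers and face_home above 1.5 N and contact force between the fingers and face_far above 1.5 N).
It fails at once if a bystander is moved or lifted by more than 20 mm (distance of any of reagent_bottle, slide_box, petri_dishes, tape_roll, well_plate, mouse, tip_box from where it was at the start of the episode above 0.02 m).
It also fails if it takes over 72 s, if anything falls off the work surface, if the arm or the gripper's body presses on something with over 40 N, if the wrist force passes 120 N, or if a joint passes its speed limit or range.

## Working session

There is one attempt and no reset: what is moved stays moved. The work goes in short steps, Python scripts to look and compute and a tool call to move; the robot and the scene stay as the last step left them, time stands still between calls to the robot, and variables do not carry over. Pictures are saved under pics/ and viewed, and the job is handed in when it is done.

Besides the shell and the picture viewer there is one more tool, called as name(argument=value, ...) on one line, values as JSON. jog_arm: Moves the arm, as the interface text tells. Its arguments: {"type":"object","properties":{"jaw":{"type":"array","items":{"type":"number"}},"linear":{"type":"array","items":{"type":"array","items":{"type":"number"}}},"delta_rot":{"type":"array","items":{"type":"array","items":{"type":"number"}}}},"required":["jaw","linear","delta_rot"]}

```bash
mkdir -p pics; python3 - <<'E'
from workcell import bot
import cv2,numpy as np
o=bot.get_obs();print({k:np.round(v,3) for k,v in o.items()})
for n in ["top","side"]:
    p,d=bot.camera(n);np.savez(f"pics/{n}0.npz",p=p,d=d);cv2.imwrite(f"pics/{n}0.png",p[:,:,::-1]);print(n,bot.calibration(n))
E
```

```text
{'clock': np.float64(0.0), 'joint_pos': array([1.183, 0.241, 0.004, 1.335, 0.   , 1.571]), 'joint_vel': array([-0.   , -0.   ,  0.   , -0.001, -0.001, -0.001]), 'tau': array([ 0.0000e+00, -3.7232e+01,  2.5241e+01,  1.7000e-02,  0.0000e+00,
       -0.0000e+00]), 'eef_pos': array([0.189, 0.462, 0.247]), 'tool_rot': array([ 0.83 ,  0.558, -0.001,  0.001]), 'ft_force': array([ 0.435, -0.136,  0.465]), 'ft_torque': array([0.069, 0.05 , 0.008]), 'grip_width': np.float64(0.085)}
top {'fovy': 52.38410801978487, 'cx': 324.0280034777584, 'cy': 197.7157528843549, 'origin': array([ 0.37887537, -0.02896455,  1.17503971]), 'orientation': array([ 0.71078058, -0.69969149,  0.05200671, -0.05018051])}
side {'fovy': 48.1614205340717, 'cx': 320.7796778166147, 'cy': 197.80861773726625, 'origin': array([0.46167605, 0.77263902, 0.96027693]), 'orientation': array([-0.0384914 ,  0.93079153, -0.36338518,  0.0098357 ])}
```

View pics/top0.png

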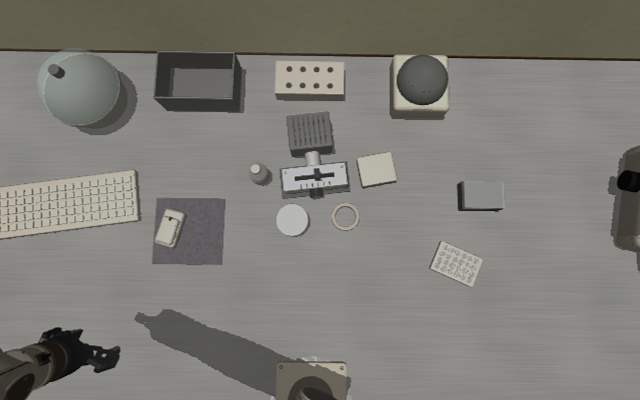

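View pics/side0.png

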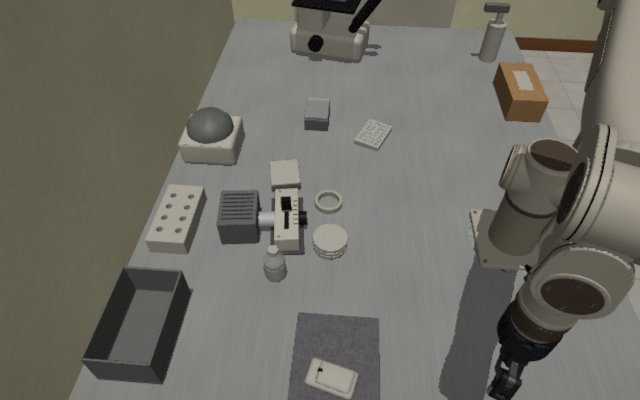

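```bash
cat > h.py <<'E'
import numpy as np,cv2
from scipy.spatial.transform import Rotation as R
def cloud(d,c):
    f=d.shape[0]/2/np.tan(np.radians(c['fovy'])/2)
    v,u=np.mgrid[:d.shape[0],:d.shape[1]]
    P=np.dstack([(u-c['cx'])/f*d,(v-c['cy'])/f*d,d])
    return P@R.from_quat(c['orientation']).as_matrix().T+c['origin']
def proj(p,c,h=400):
    f=h/2/np.tan(np.radians(c['fovy'])/2)
    q=(np.asarray(p)-c['origin'])@R.from_quat(c['orientation']).as_matrix()
    return np.c_[f*q[:,0]/q[:,2]+c['cx'],f*q[:,1]/q[:,2]+c['cy']]
E
python3 - <<'E'
from workcell import bot
from h import *
for n,(u0,u1,v0,v1) in dict(top=(230,410,100,240),side=(205,355,150,290)).items():
    z=np.load(f"pics/{n}0.npz");cv2.imwrite(f"pics/{n}0z.png",cv2.resize(z['p'][v0:v1,u0:u1,::-1],None,fx=4.2,fy=4.2,interpolation=cv2.INTER_CUBIC))
    C=cloud(z['d'],bot.calibration(n));sub=C[v0:v1,u0:u1]
    m=(abs(sub[...,2]-.055)<.006)
    # housing top: largest comp
    k,l,s,_=cv2.connectedComponentsWithStats(m.astype(np.uint8))
    for i in np.argsort(-s[1:,4])[:3]+1:
        q=sub[l==i]; r=cv2.minAreaRect((q[:,:2]*1000).astype(np.float32)); print(n,i,s[i],r,q[:,2].mean(), cv2.boxPoints(r).round(0).tolist())
    for lo,hi in [(.09,.115),(.078,.09)]:
        m=(sub[...,2]>lo)&(sub[...,2]<hi)
        k,l,s,_=cv2.connectedComponentsWithStats(m.astype(np.uint8))
        for i in range(1,k):
            if s[i,4]>6:
                q=sub[l==i];print(lo,s[i],q.mean(0).round(4),q.min(0).round(4),q.max(0).round(4))
E
```

```text
top 7 [  52   50   66   46 1501] ((613.863525390625, -1.7758636474609375), (130.22337341308594, 179.99691772460938), 6.62638521194458) 0.05510102437054585 [[539.0, 80.0], [560.0, -99.0], [689.0, -84.0], [668.0, 95.0]]
top 5 [162   9  18   5  26] ((795.0819702148438, -246.4030303955078), (49.8662223815918, 9.62719440460205), 77.85720825195312) 0.054541583094186594 [[785.0, -270.0], [795.0, -272.0], [805.0, -223.0], [796.0, -221.0]]
top 6 [88 48 15  2 18] ((682.387939453125, -31.360149383544922), (1.8899140357971191, 40.10774612426758), 8.016014099121094) 0.05578053558508081 [[679.0, -12.0], [684.0, -51.0], [686.0, -51.0], [681.0, -11.0]]
0.09 [21 64 10 10 78] [0.6109 0.1543 0.1045] [0.5996 0.1426 0.0914] [0.6244 0.1674 0.1097]
0.09 [84 68  7 11 59] [ 0.603  -0.0108  0.1017] [ 0.5904 -0.0188  0.0913] [ 0.6162 -0.0022  0.1061]
0.078 [0 0 5 2 8] [0.8094 0.2319 0.083 ] [0.8085 0.2274 0.0793] [0.8125 0.2382 0.0898]
0.078 [166   0  14   9  90] [ 0.8107 -0.2482  0.0807] [ 0.7974 -0.266   0.078 ] [ 0.8209 -0.2292  0.0868]
0.078 [  57   12   46   39 1445] [0.7251 0.013  0.0854] [ 0.6703 -0.050
[... 578 characters left out ...]
  22  10  68] ((614.5562133789062, 176.75115966796875), (51.448646545410156, 21.133892059326172), 6.311208248138428) 0.05443097724904802 [[588.0, 184.0], [590.0, 163.0], [641.0, 169.0], [639.0, 190.0]]
0.09 [75 46 11  8 78] [ 0.608  -0.0042  0.0998] [ 0.5948 -0.0145  0.0905] [0.6228 0.0034 0.1078]
0.09 [ 62  95  11  12 111] [0.6156 0.1627 0.1031] [0.6042 0.1481 0.0901] [0.6285 0.1731 0.1101]
0.078 [  11   40   42   37 1300] [0.7293 0.0234 0.086 ] [ 0.675  -0.0467  0.078 ] [0.7873 0.0853 0.09  ]
0.078 [76 53 10  4 31] [6.076e-01 2.000e-04 8.430e-02] [ 0.5948 -0.0029  0.0784] [0.6191 0.0033 0.0895]
0.078 [ 60 101  17  12  86] [0.6136 0.1673 0.0823] [0.5971 0.1483 0.0782] [0.6342 0.1786 0.089 ]
```

View pics/top0z.png

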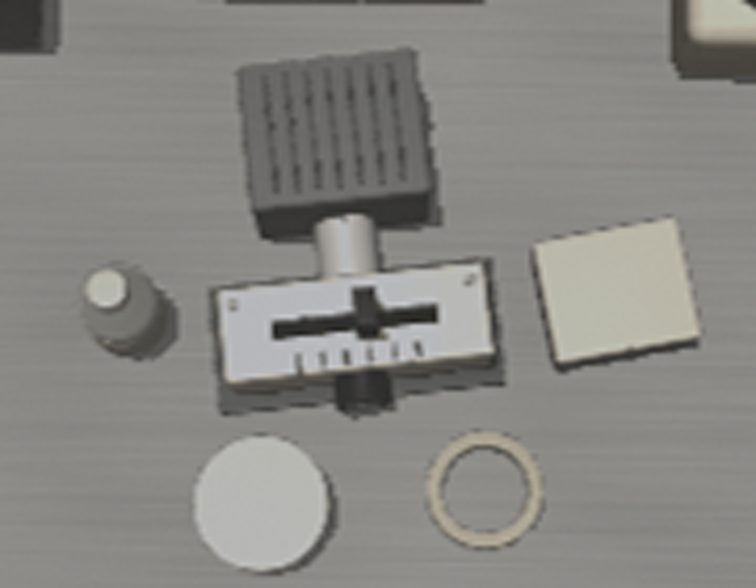

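View pics/side0z.png

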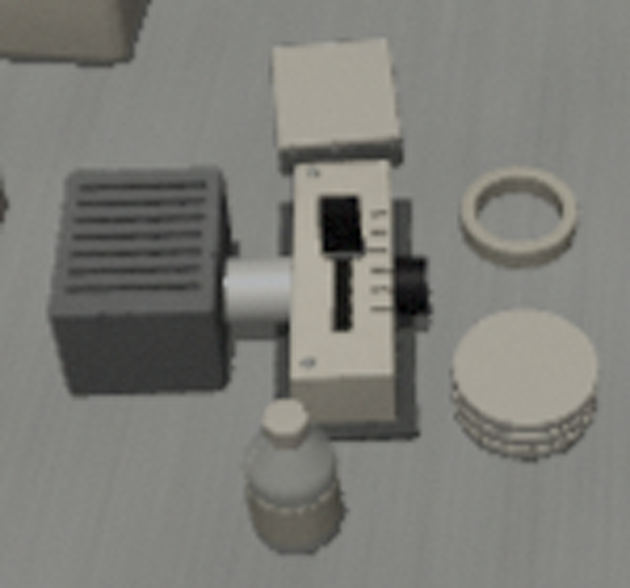

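```bash
cat >> h.py <<'E'
def onplane(uv,c,z,h=400):
    f=h/2/np.tan(np.radians(c['fovy'])/2)
    uv=np.atleast_2d(uv).astype(float)
    r=np.c_[(uv[:,0]-c['cx'])/f,(uv[:,1]-c['cy'])/f,np.ones(len(uv))]@R.from_quat(c['orientation']).as_matrix().T
    return c['origin']+r*((z-c['origin'][2])/r[:,2])[:,None]
E
python3 - <<'E'
from workcell import bot
from h import *
for n,(u0,v0,poly,sc) in dict(top=(230,100,[(218,292),(490,260),(494,352),(228,383)],4.2),side=(205,150,[(294,163),(389,162),(393,374),(292,376)],4.2)).items():
    c=bot.calibration(n)
    P=onplane((np.array(poly)+.5)/sc-.5+[u0,v0],c,.055)[:,:2]*1000
    r=cv2.minAreaRect(P.astype(np.float32));print(n,P.round(1).tolist(),P.mean(0),r)
    g=dict(top=(367,297),side=(340,212))[n]
    print('grip',onplane((np.array(g)+.5)/sc-.5+[u0,v0],c,.102))
    z=np.load(f"pics/{n}0.npz");C=cloud(z['d'],c)
    print('bench z',np.median(C[220:260,250:420,2]) )
    # object heights near
E
```

```text
top [[621.3, 90.1], [646.2, -91.8], [583.5, -94.9], [559.7, 81.6]] [602.67044754  -3.73653494] ((602.7511596679688, -5.064369201660156), (62.56793212890625, 183.6190643310547), 7.795526027679443)
grip [[ 0.60940151 -0.01045181  0.102     ]]
bench z 0.0006733045434121898
side [[650.2, -83.1], [587.3, -89.6], [564.6, 86.5], [625.0, 93.3]] [606.7625401    1.79759394] ((607.388916015625, 1.734619140625), (63.2531623840332, 179.15225219726562), 7.338107585906982)
grip [[6.05952612e-01 3.83716912e-04 1.02000000e-01]]
bench z 0.002627821316812884
```

```bash
cat >> h.py <<'E'
def todelta(o,tgt,yaw=None):
    # world target TCP + yaw(deg of tool x, pointing down) -> tool-frame shift(mm) & rotvec deg
    M=R.from_quat(o['tool_rot'])
    d=M.inv().apply(np.asarray(tgt)-o['eef_pos'])*1000
    r=None
    if yaw is not None:
        y=np.radians(yaw);x=np.array([np.cos(y),np.sin(y),0]);z=np.array([0,0,-1.])
        T=R.from_matrix(np.c_[x,np.cross(z,x),z]); r=(M.inv()*T).as_rotvec(degrees=True).round(2)
    return d.round(1),r
E
python3 - <<'E'
from workcell import bot
from h import *
print(todelta(bot.get_obs(),[.606,-.003,.25],97.5))
E
```

```text
(array([-273.1,  562.1,   -2. ]), array([ -0.03,   0.1 , -29.72]))
```

jog_arm(jaw=[0,0,0,0,0,0,0,0], linear=[[-0.015,0.031,0],[-0.03,0.062,0],[-0.045,0.093,0],[-0.06,0.124,0],[-0.08,0.165,0],[-0.1,0.206,0],[-0.12,0.247,0],[-0.13,0.27,0]], delta_rot=[[0,0,-4],[0,0,-8],[0,0,-12],[0,0,-16],[0,0,-20],[0,0,-24],[0,0,-28],[0,0,-29.7]])

```text
clock: 0.77
eef_pos: [0.3907, 0.2382, 0.2481]
tool_rot: [0.659, 0.752, -0.0, 0.0]
ft_force: [1.1, 1.4, 0.6]
grip_width: 0.0855
```

```bash
python3 - <<'E'
from workcell import bot
from h import *
o=bot.get_obs();print(o['clock'],o['eef_pos'],o['joint_pos'].round(2),todelta(o,[.606,-.003,.25],97.5))
E
```

```text
0.7667 [0.39067216 0.23819887 0.24807199] [ 0.55  0.16 -0.1   1.31 -0.    0.41] (array([-267.6,  181.5,   -1.9]), array([-0.03,  0.03,  0.11]))
```

jog_arm(jaw=[0,0,0,0,0,0,0,0], linear=[[-0.034,0.023,0],[-0.068,0.046,0],[-0.102,0.069,0],[-0.136,0.092,0],[-0.17,0.115,0],[-0.204,0.138,0],[-0.238,0.161,0],[-0.267,0.181,0]], delta_rot=[[0,0,0],[0,0,0],[0,0,0],[0,0,0],[0,0,0],[0,0,0],[0,0,0],[0,0,0]])

```text
clock: 1.43
eef_pos: [0.6051, -0.0032, 0.2475]
tool_rot: [0.66, 0.751, -0.0, -0.0]
ft_force: [0.2, 0.2, 0.3]
grip_width: 0.0854
```

```bash
python3 - <<'E'
from workcell import bot
from h import *
o=bot.get_obs();c=bot.calibration("wrist")
p,d=bot.camera("wrist");np.savez("pics/w1.npz",p=p,d=d,**c);cv2.imwrite("pics/w1.png",p[:,:,::-1])
o=bot.get_obs();print(o['clock'],o['eef_pos'],o['joint_pos'].round(2),todelta(o,[.606,-.003,.25],97.5),c)
E
```

```text
1.4833 [ 0.60874725 -0.00798829  0.2462701 ] [-0.01  0.46  0.32  1.43 -0.   -0.14] (array([ 5.3, -2.1, -3.8]), array([ 0.06,  0.23, -0.38])) {'fovy': 71.63335011883015, 'cx': 318.4769736750135, 'cy': 198.1599524239747, 'origin': array([ 0.53734878, -0.01225   ,  0.37340686]), 'orientation': array([0.65420726, 0.74396818, 0.10217058, 0.08991874])}
```

View pics/w1.png

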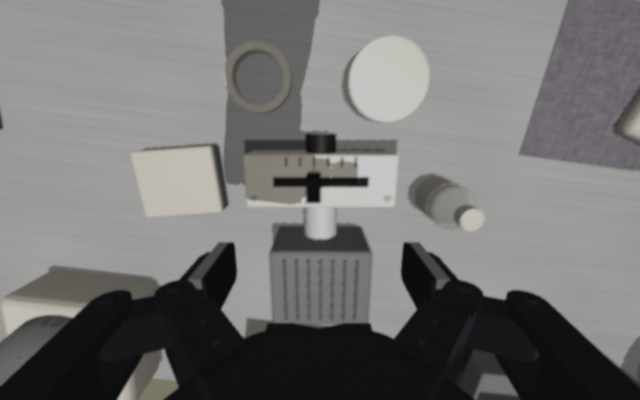

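```bash
python3 - <<'E'
from workcell import bot
from h import *
p,d=bot.camera("wrist")
o=bot.get_obs();c=bot.calibration("wrist")
p,d=bot.camera("wrist");np.savez("pics/w2.npz",p=p,d=d,**c)
x=cv2.resize(p[110:250,220:420,::-1],None,fx=4,fy=4,interpolation=cv2.INTER_CUBIC);cv2.imwrite("pics/w2z.png",x)
print(o['clock'],o['eef_pos'],c['origin'],todelta(o,[.606,-.003,.25],97.5))
E
```

```text
1.5333 [ 0.60643931 -0.00522369  0.24611162] [ 0.5386423  -0.01377059  0.37199698] (array([ 2.3, -0.2, -3.9]), array([-0.07,  0.07, -0.37]))
```

View pics/w2z.png

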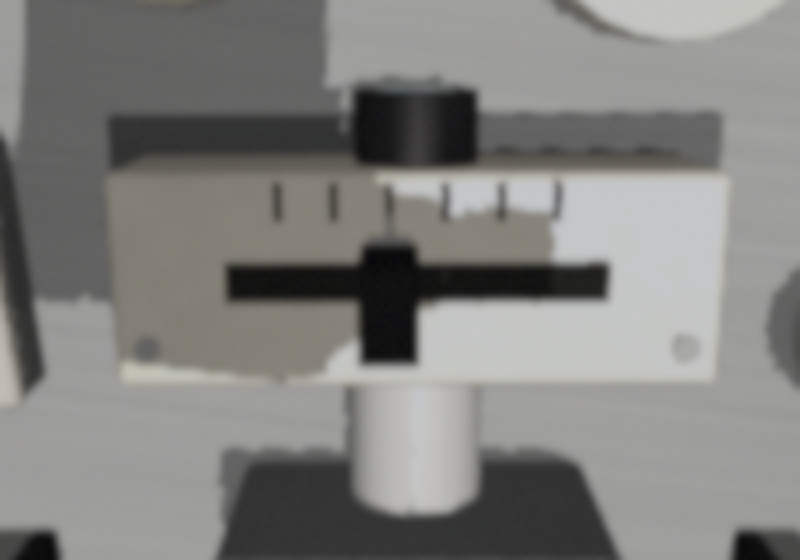

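```bash
python3 - <<'E'
from h import *
c=dict(np.load("pics/w2.npz"))
f=lambda q:(np.array(q)+.5)/4-.5+[220,110]
P=onplane(f([(108,172),(729,176),(714,381),(122,379)]),c,.055)[:,:2]*1000
print(P.round(1).tolist(),P.mean(0),cv2.minAreaRect(P.astype(np.float32)))
L=onplane(f([(278,201),(333,201),(389,201),(446,201),(502,201),(559,201)]),c,.055)[:,:2]*1000
v=np.polyfit(np.arange(6),L,1);print(v,np.linalg.norm(v[0]),np.degrees(np.arctan2(v[0,1],v[0,0])))
y=v[0]/np.linalg.norm(v[0]);x=np.array([y[1],-y[0]])
print('unit origin from lines',L.mean(0)+23.5*x)
print('grip',onplane(f([(388,341)]),c,.102)*1000, 'expected', L.mean(0)+23.5*x-8*y)
E
```

```text
[[583.5, -90.8], [562.8, 84.4], [623.2, 92.3], [644.4, -83.4]] [603.47754245   0.62320705] ((603.325927734375, 0.7447433471679688), (61.4229736328125, 177.02528381347656), 6.888782501220703)
[[ -1.9822906   15.95976797]
 [585.72907302 -42.34644698]] 16.082402488821014 97.08018954680621
unit origin from lines [6.0409415e+02 4.4954448e-01]
grip [[610.44285057  -7.05220457 102.        ]] expected [605.08021686  -7.48945244]
```

```bash
python3 - <<'E'
from workcell import bot
from h import *
o=bot.get_obs()
print(o['eef_pos'],o['joint_vel'].round(3),todelta(o,[.605,-.0075,.082],97.1))
E
```

```text
[ 0.60481171 -0.0030772   0.24640322] [ 0.052 -0.042 -0.047  0.014  0.016  0.009] (array([ -4.5,   0. , 164.4]), array([-0.14, -0.02,  0.15]))
```

jog_arm(jaw=[0.45,0.45,0.45,0.45,0.45,0.45,0.45,0.45], linear=[[-0.004,0,0.02],[-0.004,0,0.04],[-0.004,0,0.06],[-0.004,0,0.075],[-0.004,0,0.085],[-0.004,0,0.095],[-0.004,0,0.1],[-0.004,0,0.1]], delta_rot=[[0,0,0],[0,0,0],[0,0,0],[0,0,0],[0,0,0],[0,0,0],[0,0,0],[0,0,0]])

```text
clock: 2.25
eef_pos: [0.6038, -0.0042, 0.1474]
tool_rot: [0.659, 0.752, -0.001, -0.001]
ft_force: [-0.3, 0.9, -0.9]
grip_width: 0.0474
```

```bash
python3 - <<'E'
from workcell import bot
from h import *
p,d=bot.camera("wrist");cv2.imwrite("pics/w3.png",p[:,:,::-1])
p,d=bot.camera("side");cv2.imwrite("pics/s3.png",cv2.resize(p[120:270,200:400,::-1],None,fx=4,fy=4,interpolation=cv2.INTER_CUBIC))
o=bot.get_obs()
print(o['clock'],o['eef_pos'],o['joint_vel'].round(3),o['ft_force'],o['grip_width'],todelta(o,[.605,-.0075,.082],97.1))
E
```

```text
2.35 [ 0.6048878  -0.00444443  0.14895091] [-0.003 -0.008  0.015  0.001  0.001  0.001] [ 0.55475147 -0.10802107  0.16321357] 0.04710989668974796 (array([-3. , -0.3, 67. ]), array([0.05, 0.  , 0.4 ]))
```

View pics/w3.png

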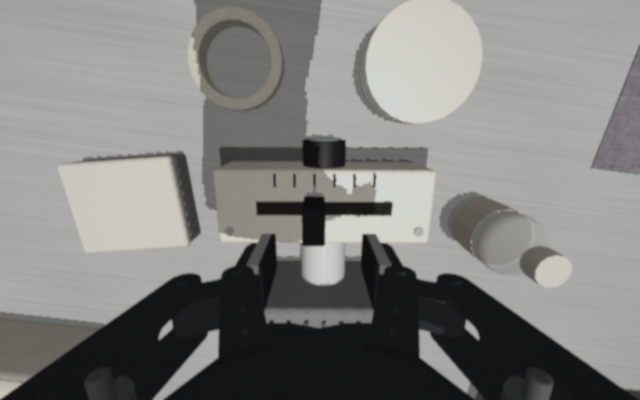

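View pics/s3.png

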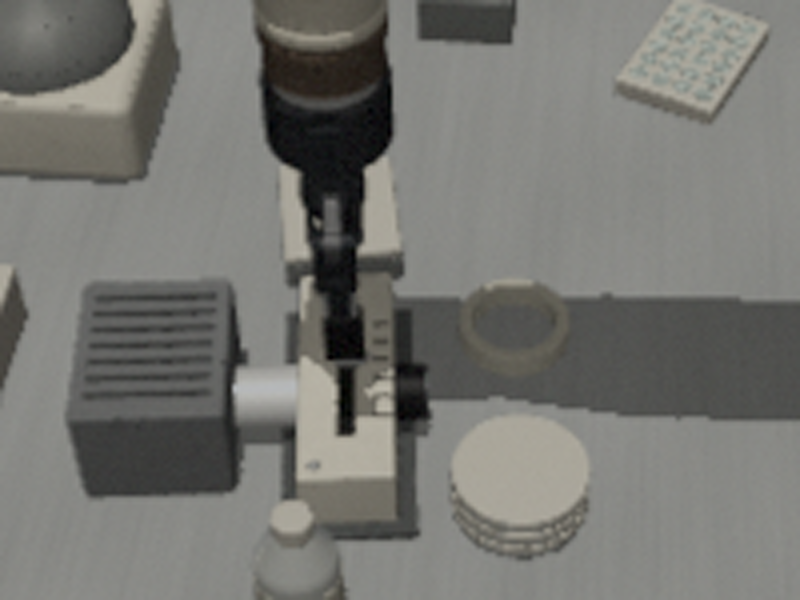

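jog_arm(jaw=[0.45,0.45,0.45,0.45,0.45,0.45,0.45,0.45], linear=[[-0.003,0,0.01],[-0.003,0,0.022],[-0.003,0,0.034],[-0.003,0,0.045],[-0.003,0,0.055],[-0.003,0,0.061],[-0.003,0,0.065],[-0.003,0,0.065]], delta_rot=[[0,0,0],[0,0,0],[0,0,0],[0,0,0],[0,0,0],[0,0,0],[0,0,0],[0,0,0]])

```text
clock: 3.02
eef_pos: [0.6045, -0.0077, 0.0823]
tool_rot: [0.659, 0.752, -0.001, -0.001]
ft_force: [-0.7, 0.2, 0.3]
grip_width: 0.0468
```

```bash
cat > look.py <<'E'
import sys
from workcell import bot
from h import *
n=sys.argv[1]
c=bot.calibration("wrist");p,d=bot.camera("wrist");cv2.imwrite(f"pics/{n}.png",cv2.resize(p[100:300,160:480,::-1],None,fx=2.5,fy=2.5,interpolation=cv2.INTER_CUBIC))
o=bot.get_obs()
e=o['eef_pos']*1000; y=np.array([-np.sin(np.radians(7.1)),np.cos(np.radians(7.1))])
s=(e[:2]-[604.1,.45])@y
print(round(o['clock'],2),e.round(1),'vel',abs(o['joint_vel']).max().round(3),'F',o['ft_force'].round(1),'w',o['grip_width'],'tcp unit-y %.1f'%s)
E
python3 look.py w4
```

```text
3.07 [604.9  -7.7  83. ] vel 0.016 F [0.3 0.2 0.3] w 0.04680932641840154 tcp unit-y -8.2
```

View pics/w4.png

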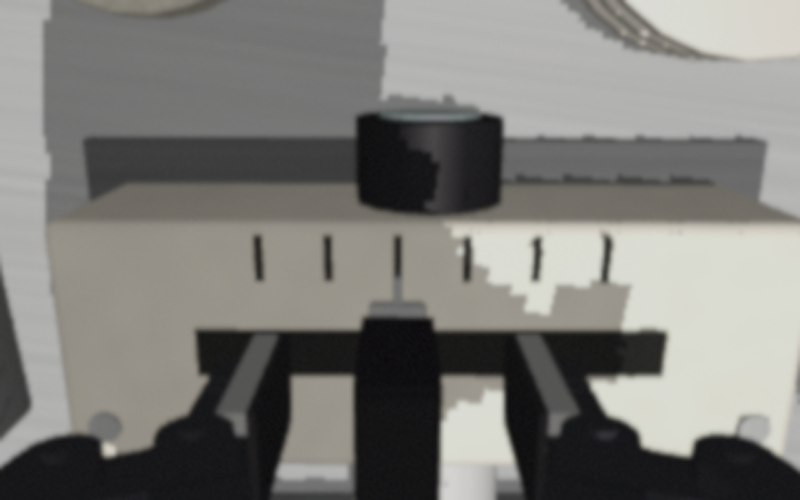

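jog_arm(jaw=[0.45,0.45,0.45,0.45,0.45,0.45,0.45,0.45], linear=[[-0.005,0,0],[-0.01,0,0],[-0.013,0,0],[-0.016,0,0],[-0.018,0,0],[-0.02,0,0],[-0.022,0,0],[-0.024,0,0]], delta_rot=[[0,0,0],[0,0,0],[0,0,0],[0,0,0],[0,0,0],[0,0,0],[0,0,0],[0,0,0]])

```text
clock: 3.73
eef_pos: [0.6083, -0.0319, 0.0834]
tool_rot: [0.659, 0.752, -0.0, 0.0]
ft_force: [-0.1, -0.0, -0.1]
grip_width: 0.047
```

```bash
python3 look.py w5
```

```text
3.78 [608.1 -32.5  83.2] vel 0.007 F [ 0.2 -1.   0.2] w 0.0469001816935325 tcp unit-y -33.2
```

View pics/w5.png

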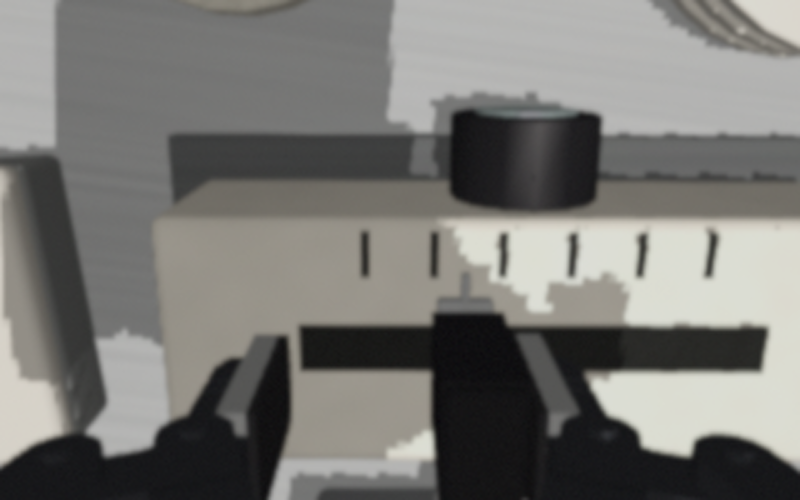

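jog_arm(jaw=[0.45,0.45,0.45,0.45,0.45,0.45,0.45,0.45], linear=[[-0.003,0,0],[-0.006,0,0],[-0.009,0,0],[-0.012,0,0],[-0.015,0,0],[-0.018,0,0],[-0.021,0,0],[-0.021,0,0]], delta_rot=[[0,0,0],[0,0,0],[0,0,0],[0,0,0],[0,0,0],[0,0,0],[0,0,0],[0,0,0]])

```text
clock: 4.45
eef_pos: [0.6111, -0.0534, 0.0834]
tool_rot: [0.66, 0.751, -0.0, 0.0]
ft_force: [-0.4, 0.5, -0.3]
grip_width: 0.0467
```

```bash
python3 look.py w6
```

```text
4.5 [611.  -53.   83.4] vel 0.007 F [-0.1 -0.2 -0.6] w 0.04726834452697123 tcp unit-y -53.9
```

View pics/w6.png

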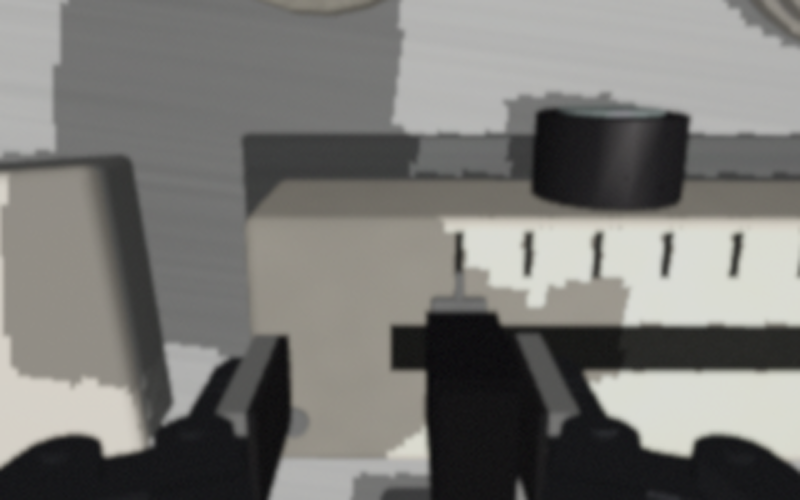

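jog_arm(jaw=[0.45,0.45,0.45,0.45,0.45,0.45,0.45,0.45], linear=[[-0.001,0,0],[-0.002,0,0],[-0.003,0,0],[-0.003,0,0],[-0.003,0,0],[-0.003,0,0],[-0.003,0,0],[-0.003,0,0]], delta_rot=[[0,0,0],[0,0,0],[0,0,0],[0,0,0],[0,0,0],[0,0,0],[0,0,0],[0,0,0]])

```text
clock: 5.17
eef_pos: [0.6112, -0.0549, 0.0833]
tool_rot: [0.659, 0.752, 0.0, -0.0]
ft_force: [0.5, 3.3, -0.2]
grip_width: 0.0472
```

```bash
python3 look.py w7
```

```text
5.22 [611.2 -54.9  83.3] vel 0.003 F [0.1 2.5 0.9] w 0.04677202920388944 tcp unit-y -55.8
```

View pics/w7.png

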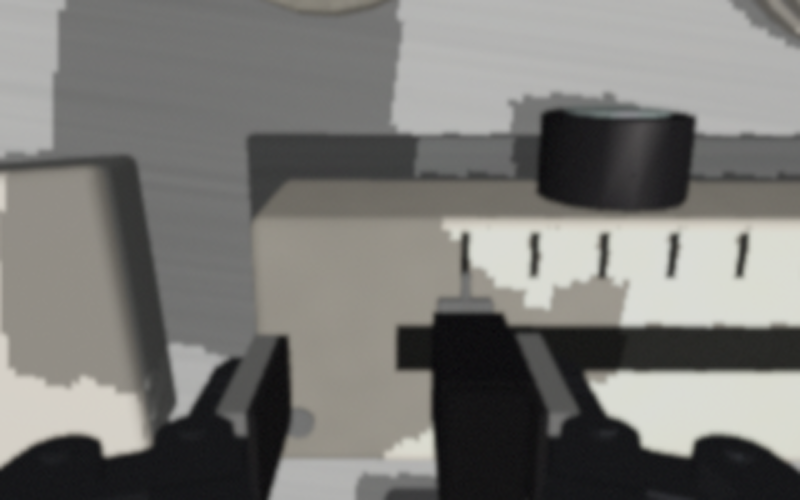

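jog_arm(jaw=[0.45,0.45,0.45,0.45,0.45,0.45,0.45,0.45], linear=[[0.004,0,0],[0.008,0,0],[0.012,0,0],[0.016,0,0],[0.02,0,0],[0.024,0,0],[0.027,0,0],[0.029,0,0]], delta_rot=[[0,0,0],[0,0,0],[0,0,0],[0,0,0],[0,0,0],[0,0,0],[0,0,0],[0,0,0]])

```text
clock: 5.88
eef_pos: [0.6074, -0.026, 0.0833]
tool_rot: [0.659, 0.752, -0.0, 0.0]
ft_force: [0.2, 0.2, 0.1]
grip_width: 0.0473
```

```bash
python3 look.py w8
```

```text
5.93 [607.4 -25.8  83.3] vel 0.009 F [ 0.2 -0.   0.4] w 0.04685771217212182 tcp unit-y -26.4
```

View pics/w8.png

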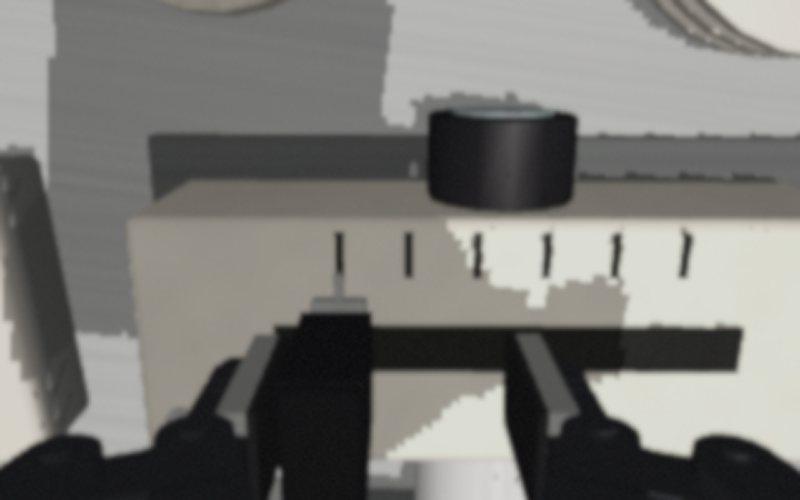

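jog_arm(jaw=[0.45,0.45,0.45,0.45,0.45,0.45,0.45,0.45], linear=[[0.002,0,0],[0.004,0,0],[0.006,0,0],[0.008,0,0],[0.0095,0,0],[0.011,0,0],[0.012,0,0],[0.012,0,0]], delta_rot=[[0,0,0],[0,0,0],[0,0,0],[0,0,0],[0,0,0],[0,0,0],[0,0,0],[0,0,0]])

```text
clock: 6.6
eef_pos: [0.6057, -0.0139, 0.0833]
tool_rot: [0.659, 0.752, 0.0, -0.0]
ft_force: [-0.0, 0.2, -0.6]
grip_width: 0.0473
```

```bash
python3 look.py w9
```

```text
6.65 [605.8 -14.1  83.3] vel 0.005 F [ 0.3  1.  -0.3] w 0.04692260578059475 tcp unit-y -14.6
```

View pics/w9.png

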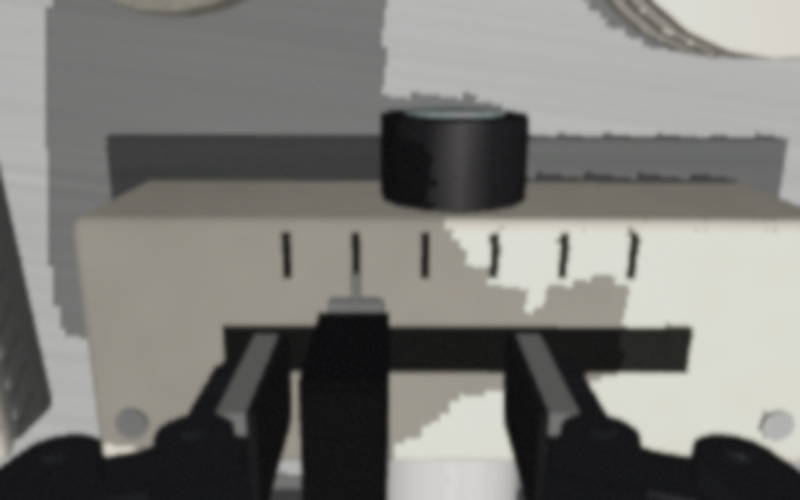

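Lever's pointer (356) is at the second line = first click. Next +16.

jog_arm(jaw=[0.45,0.45,0.45,0.45,0.45,0.45,0.45,0.45], linear=[[0.003,0,0],[0.006,0,0],[0.009,0,0],[0.011,0,0],[0.013,0,0],[0.0145,0,0],[0.016,0,0],[0.016,0,0]], delta_rot=[[0,0,0],[0,0,0],[0,0,0],[0,0,0],[0,0,0],[0,0,0],[0,0,0],[0,0,0]])

```text
clock: 7.32
eef_pos: [0.6037, 0.002, 0.0833]
tool_rot: [0.659, 0.752, 0.0, -0.0]
ft_force: [-0.3, 0.3, -0.6]
grip_width: 0.0471
```

```bash
python3 look.py w10
```

```text
7.37 [603.8   1.8  83.3] vel 0.004 F [0.2 0.2 0.6] w 0.04716421873642387 tcp unit-y 1.3
```

View pics/w10.png

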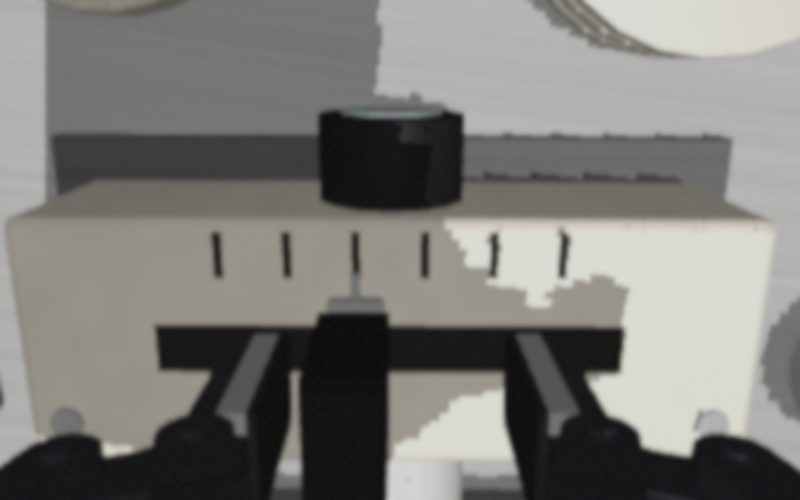

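Second click (pointer 356 at the third line). Same again.

jog_arm(jaw=[0.45,0.45,0.45,0.45,0.45,0.45,0.45,0.45], linear=[[0.003,0,0],[0.006,0,0],[0.009,0,0],[0.011,0,0],[0.013,0,0],[0.0145,0,0],[0.016,0,0],[0.016,0,0]], delta_rot=[[0,0,0],[0,0,0],[0,0,0],[0,0,0],[0,0,0],[0,0,0],[0,0,0],[0,0,0]])

```text
clock: 8.03
eef_pos: [0.6016, 0.0178, 0.0833]
tool_rot: [0.659, 0.752, 0.0, -0.0]
ft_force: [0.2, 0.3, 0.3]
grip_width: 0.0471
```

```bash
python3 look.py w11
```

```text
8.08 [601.7  17.6  83.3] vel 0.006 F [-0.1 -0.2 -0.9] w 0.046930422805407386 tcp unit-y 17.3
```

View pics/w11.png

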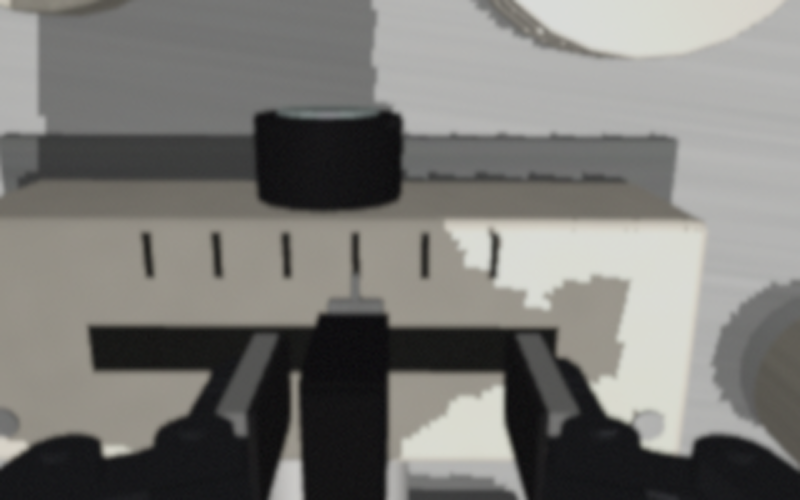

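Third click: pointer (356) at the fourth line. Centre the jaws away from the lever, then lift.

jog_arm(jaw=[0.45,0.45,0.45,0.45,0.45,0.45,0.45,0.45], linear=[[-0.004,0,0],[-0.007,0,0],[-0.009,0,0],[-0.009,0,-0.01],[-0.009,0,-0.025],[-0.009,0,-0.045],[-0.009,0,-0.065],[-0.009,0,-0.075]], delta_rot=[[0,0,0],[0,0,0],[0,0,0],[0,0,0],[0,0,0],[0,0,0],[0,0,0],[0,0,0]])

```text
clock: 8.75
eef_pos: [0.6043, 0.008, 0.1618]
tool_rot: [0.66, 0.752, 0.002, 0.002]
ft_force: [0.3, -0.0, 0.2]
grip_width: 0.0467
```

```bash
python3 look.py w12; python3 - <<'E'
from workcell import bot
from h import *
p,d=bot.camera("top");cv2.imwrite("pics/top12.png",p[:,:,::-1])
a=np.load("pics/top0.npz")['p'];df=np.abs(a.astype(int)-p).max(2)
x=(df>40).astype(np.uint8);print(cv2.connectedComponentsWithStats(cv2.morphologyEx(x,cv2.MORPH_OPEN,np.ones((2,2))))[2].tolist())
E
```

```text
8.8 [605.2   8.1 163.2] vel 0.07 F [-0.3  0.2  1.2] w 0.047275397440187814 tcp unit-y 7.4
[[0, 0, 640, 400, 235590], [276, 87, 57, 15, 535], [330, 90, 2, 2, 4], [276, 95, 3, 5, 12], [280, 95, 5, 6, 30], [287, 107, 45, 53, 1811], [284, 114, 2, 2, 4], [284, 117, 2, 2, 4], [277, 119, 2, 2, 4], [332, 118, 2, 2, 4], [273, 130, 3, 10, 30], [279, 130, 3, 10, 30], [282, 153, 67, 48, 1735], [311, 154, 4, 12, 37], [281, 169, 2, 12, 24], [266, 172, 8, 14, 76], [335, 172, 32, 187, 3258], [260, 207, 3, 14, 29], [287, 207, 4, 3, 9], [278, 211, 34, 27, 612], [259, 224, 2, 8, 16], [257, 234, 3, 19, 38], [256, 255, 2, 10, 20], [255, 267, 2, 8, 16], [254, 277, 2, 8, 16], [136, 310, 101, 40, 1702], [0, 328, 121, 72, 4819], [239, 337, 5, 4, 12], [245, 339, 2, 2, 4], [230, 342, 119, 58, 4420], [193, 355, 2, 2, 4], [202, 357, 27, 19, 326], [197, 361, 4, 12, 24], [316, 360, 2, 2, 4], [332, 362, 2, 2, 4], [314, 365, 2, 2, 4], [322, 365, 5, 3, 13], [331, 365, 2, 2, 4], [334, 365, 10, 2, 20], [196, 374, 2, 4, 8], [226, 378, 4, 22, 65], [350, 379, 2, 9, 18], [195, 380, 2, 4, 8], [353, 386, 3, 14, 34], [165, 389, 28, 11, 244], [194, 389, 2, 3, 6], [196, 388, 28, 12, 313]]
```

View pics/w12.png

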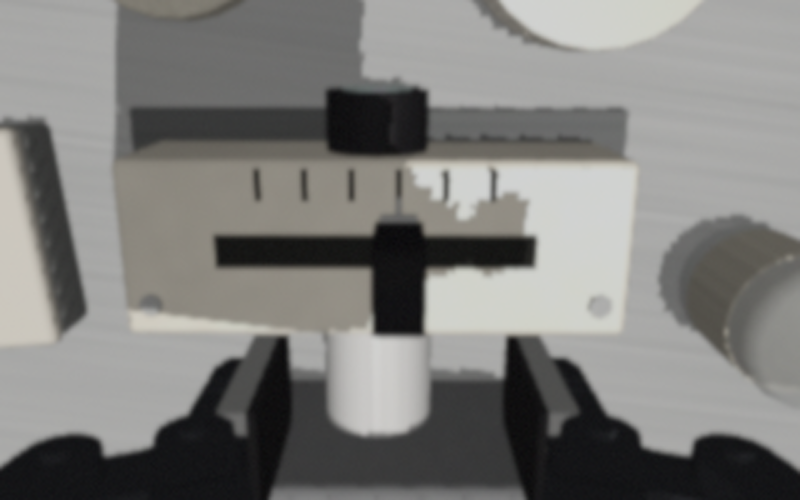

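View pics/top12.png

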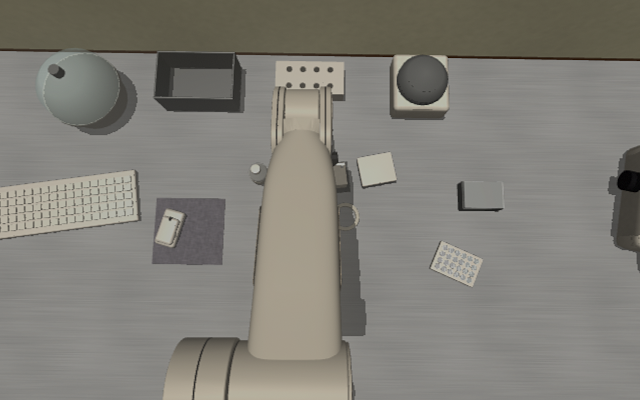

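```bash
python3 -c "
from workcell import bot
print(bot.job_done())"
```

```text
the job is handed in; nothing more can be done
None
```

The lever is resting in the third click after home, untouched, and the job is handed in at about 9 s of the 72 s allowed.

- **Home:** The lever started in the second click. With the jaws held about 47 mm apart around it, I pushed it home with one finger. I then pressed it lightly against the stop, with about 2.5–3 N on the wrist and the pointer on the first line.
- **Back out:** I pushed it out with the other finger, one click per move. The wrist camera showed the pointer on the second, third and then fourth line. I then centred the jaws, clear of the grip, and lifted away.
- **Last checks:** After lifting, the wrist picture shows the pointer level with the fourth line, which is the third click, with nothing touching the lever. Wrist force was near zero.
- **Bystanders:** I did not measure their final positions. In the last top view the mouse, slide box, well plate and tip box look unmoved. The tape roll and bottle were only partly visible there and looked in place. The petri dishes were hidden from that camera by the arm, but nothing came near them.
- **Disagreement:** The top and side cameras put the unit about 4 to 6 mm apart from each other. I used the wrist camera's position, which lay between them, and touching the home stop agreed with it to within about 1 mm.

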